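# Refit the return spring of the paper punch

### The job

The big paper punch on the desk is open for repair and one of its two guide rods has lost its spring. Pick up the loose steel spring that matches the one still fitted, thread it over the bare rod and guide it down, keeping hold of it until it stands on the punch base; if the coils snag, twist slightly. Then let go and move clear; leave the small copper spring standing where it is.

Things in the scene. Friction and masses are not known exactly. Their poses are not given: they have to be found in the camera images.
- spring: The loose bright steel compression spring, standing upright on the desk: 60 mm tall, outside diameter 34 mm, inside diameter 26 mm, 4 mm wire, about 70 g, so stiff that it acts as rigid in the hand. Origin: centre of its underside; z along its axis. Grip it across its outside diameter from above, e.g. 40 mm above its underside; any yaw will do.
- rod_foot (a point): Foot of the bare guide rod, on its axis, at the top face of the punch base, 18 mm above the desk: the loose spring has to stand here. The rod is upright steel, 14 mm in diameter, and rises 75 mm above this point, its top 10 mm tapering to 6 mm. z points up along the rod.
- punch: Base of the heavy paper punch, fixed to the desk: a blue slab 100 mm (x) by 200 mm (y) by 18 mm thick, with two upright guide rods at y = -50 mm (bare) and y = +50 mm (this one still carries its steel spring, 34 mm across and 60 mm tall, which cannot be taken off); both rod tips are 93 mm above the desk. Origin: centre of its underside; z up.
- small_spring: A copper-coloured spring of another machine, to be left alone: 36 mm tall, outside diameter 21 mm, standing upright on the desk. Origin: centre of its underside. A yellow glue stick with a red cap, 30 mm across and 72 mm tall, also stands upright near the springs; these three stand at least 95 mm apart, in any order.
Not all that is in view belongs to the job. Several things have the shape of the punch; the one meant has the colours described above.

How it is judged:
On the way, in this order (a step that is already met when the one before it is completed fails the run):
1. the steel spring, held in the fingers, is threaded over the bare rod: its underside is at least 15 mm below the rod's tip (z of spring in the frame of rod_foot below 0.06 m and horizontal distance between spring and rod_foot below 0.012 m and contact force between the fingers and spring above 0.5 N), for 0.05 s.
2. the spring, still held, has been guided down to within 12 mm of the punch base (z of spring in the frame of rod_foot below 0.012 m and horizontal distance between spring and rod_foot below 0.012 m and contact force between the fingers and spring above 0.5 N), for 0.05 s.
At the end, for the whole second after the job is handed in: The steel spring stands released and still on the bare rod, upright within 10 degrees, its underside within 10 mm of the punch base and its axis within 12 mm of the rod's; the copper spring still stands upright within 30 mm of where it began (z of spring in the frame of rod_foot between -0.005 and 0.01 m and horizontal distance between spring and rod_foot below 0.012 m and angle between each of spring, small_spring's own z axis and vertical below 0.18 rad and linear speed of spring below 0.02 m/s and distance of small_spring from where it was at the start of the episode below 0.03 m); the robot touches nothing.
It fails at once if the copper spring is moved by more than 30 mm (distance of small_spring from where it was at the start of the episode above 0.03 m).
It also fails if it takes over 40 s, if anything falls off the work surface, if the arm or the gripper's body presses on something with over 40 N, if the wrist force passes 120 N, or if a joint passes its speed limit or range.

### The arm

A 6-joint arm with a two-finger parallel gripper is mounted at the origin on the work surface. World frame = base frame: x ahead of the robot, y to its left, z up, the work surface at z = 0. Lengths are in m, angles in rad, forces in N, time in s.
With the tool pointing down it reaches from about 0.35 to 0.975 m from the base axis. Payload 7.1 kg.
Tool frame: the origin (TCP) lies on the centre line of the jaws, within the pads' length; the fingertips stand ahead of it and the grasp point (between the pads) lies 11 mm behind it (env.tips_ahead is the z of the fingertips in the tool frame, in m); z points along the fingers, y is the line along which they close (so a half turn about z gives the same grasp; the last joint's range is limited). The gripper opens to 88 mm and grips with 3 to 60 N. Pads are 20 mm wide; open, the fingers measure 115 mm over their backs; the gripper's body (75 mm by 178 mm) begins 61 mm behind the grasp point.
Start: joints at [1.187, 0.423, 1.63, -0, 1.089, -0.019], TCP at [0.223, 0.584, 0.231] pointing down, gripper open.
Joint ranges: [-3, 3], [-0.9, 2.11], [0.09, 2.58], [-1.31, 4.45], [0.11, 2.69], [-2.54, 2.54]. Speed limits (rad/s): [2.39, 2.39, 3.01, 3.14, 3.14, 3.14].

### API

Orientations are given as a unit quaternion [x, y, z, w].
In Python, from cell import env gives the robot as it stands. The module is installed in compiled form; this text tells all that it offers.
- The arm moves only by the shell command python3 -m creep 'ROWS' [OPENING] [FORCE]. ROWS is JSON, a list that holds one entry, the list of rows, each a list of 6 numbers: the shift along the world's x, y, z in m, then the turn, a rotation vector about the world's x, y, z in degrees. A call has 1 to 5 rows; each row shifts and turns the commanded pose from where the row before left it; what a row does not reach is not made up. A row lasts 1/10 s, in which the tool goes at most 50 mm and 8.59 degrees, less where a joint would pass 70% of its speed; a pose out of reach is approached as far as the arm can. A call with a gripper value outside its range is refused whole. OPENING is the gripper's target within -1 to 1 (fully open at 1, half-way at 0, shut at -1), set as the call begins (- or left out, the last holds). The fingers move at their own pace and stop on an object; FORCE is the grip in N (left out, the last holds). Time passes only in rows, so rows that do not move let the fingers close. It gives the time, the measured TCP pose, the force, the opening and the grip force at its end, in the units of the state.
- env.get_obs(): the state, without advancing time (a new reading comes with each control period).
- env.snapshot(name): name is "scene" or "side" or "wrist"; returns the picture (480x640x3 uint8, red, green, blue); there is no depth.
- env.camera_params(name): a dict with "vfov" (degrees; the focal length in pixels is half the picture's height over the tangent of half this angle, whatever the lens; pixels are square), "cx", "cy" (the principal point, pixels), "origin" and "rotation" of the camera in the world. Camera axes: x right, y down, z forward; pixel columns grow to the right and rows downward; lengths in m; the calibration is good to about 2 mm. A picture is of the moment at which its call begins: read the wrist's pose just before it. camera_params takes no time and is no camera call; for the wrist camera it gives the pose at the moment of the call.
- env.finish_job(): hands the job in; it is judged then, once.
The state is a dict: "t": time; "qpos": joint angles; "qvel": joint speeds; "joint_efforts": joint torques, N m; "tool_pos": TCP position; "tool_rot": TCP orientation; "force": force on the tool from outside, world axes, zero at the start; "wrist_torque": the same for the moment, N m; "gripper_width": finger opening in m; "finger_force": force on a finger pad.
Only numpy, scipy, OpenCV 4.12 (cv2) and the standard library are available. Lean on these libraries where they do the work, as an engineer would, in place of code of your own. Each camera call takes 0.05 s, during which the arm holds its last target. There are 200 camera calls.

## Working session

There is one attempt and no reset: what is moved stays moved. The work goes in short steps, Python scripts to look and compute and a shell command to move; the robot and the scene stay as the last step left them, time stands still between calls to the robot, and variables do not carry over. Pictures are saved under pics/ and viewed, at most 10 in all, crops included, and the job is handed in when it is done.

```bash
mkdir -p pics; cat > h.py <<'E'
from cell import env
import numpy as np, cv2
def ray(n,u,v,c=None):
    c=c or env.camera_params(n); f=240/np.tan(np.radians(c["vfov"])/2)
    return np.array(c["origin"]), np.array(c["rotation"]).reshape(3,3)@np.array([(u-c["cx"])/f,(v-c["cy"])/f,1])
def onz(n,u,v,z,c=None):
    o,d=ray(n,u,v,c); return o+d*(z-o[2])/d[2]
E
python3 - <<'E'
from h import *
for n in ["scene","side","wrist"]:
    c=env.camera_params(n); print(n,c)
    cv2.imwrite(f"pics/{n}0.png",cv2.cvtColor(env.snapshot(n),cv2.COLOR_RGB2BGR))
o=env.get_obs();print(o["t"],o["tool_pos"],o["tool_rot"],o["gripper_width"],env.tips_ahead)
E
```

```text
scene {'vfov': 47.38190160804294, 'cx': 325.06821811827473, 'cy': 243.34508980048162, 'origin': array([ 1.22036619, -0.54053469,  0.7094114 ]), 'rotation': array([ 0.7827835 ,  0.40582366, -0.21020574, -0.42233955])}
side {'vfov': 46.82317857038516, 'cx': 319.5809668535025, 'cy': 239.23964391893145, 'origin': array([ 0.35936534, -0.73721695,  0.8022471 ]), 'rotation': array([ 0.9249733 , -0.04123781,  0.0203182 , -0.37724131])}
wrist {'vfov': 65.67394194794409, 'cx': 319.7312083601341, 'cy': 239.24032482281993, 'origin': array([0.15914367, 0.60891493, 0.3836579 ]), 'rotation': array([0.81689796, 0.56265471, 0.07174756, 0.10464077])}
0.15 [0.22278806 0.58351752 0.23009515] [ 1.81374258e-01  9.83413978e-01 -5.60329197e-04 -1.15268185e-04] 0.08821425082315751 0.008
```

View pics/scene0.png

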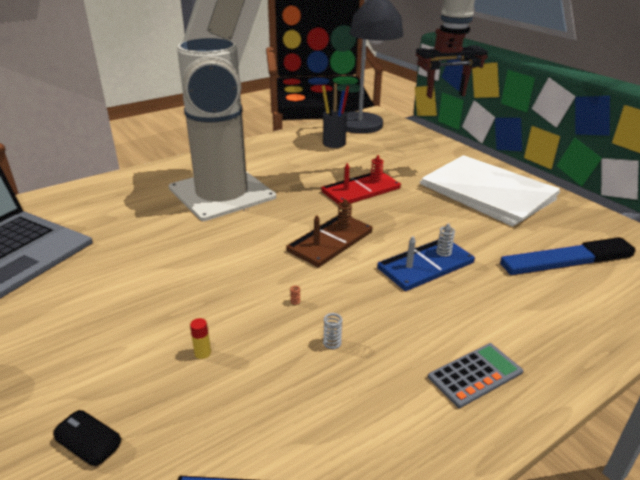

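View pics/side0.png

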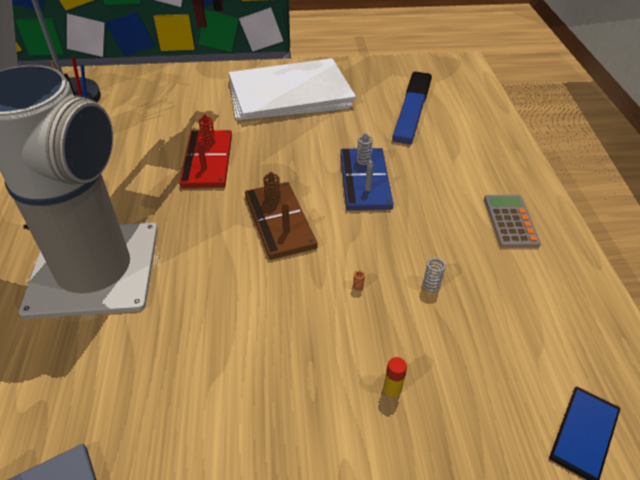

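Scene view: three things have the punch's shape: red (360,186), brown (330,238) and blue (426,262). Blue with steel rods fits the description. In the scene view its bare rod is at (411,252) and its fitted one at (446,241). In the side view they are at (369,177) and (365,150). The loose steel spring is at scene (333,331) / side (433,276), the copper one at scene (295,295) / side (359,280), and the glue stick at scene (200,338) / side (396,378). I'll confirm this in an enlarged crop.

```bash
sed -i 's/^def ray/from scipy.spatial.transform import Rotation as R\ndef ray/; s/np.array(c\["rotation"\]).reshape(3,3)@np.array(\(\[.*\]\))/R.from_quat(c["rotation"]).apply(\1)/' h.py
cat >> h.py <<'E'
def tri(a,b):
    (o,d),(p,e)=a,b
    s=np.linalg.lstsq(np.c_[d,-e],p-o,rcond=None)[0]
    x,y=o+s[0]*d,p+s[1]*e; return (x+y)/2,np.linalg.norm(x-y)
E
python3 - <<'E'
from h import *
s=cv2.imread("pics/scene0.png"); d=cv2.imread("pics/side0.png")
a=cv2.resize(s[215:365,315:485],None,fx=4/1.7,fy=4/1.7,interpolation=cv2.INTER_CUBIC)
b=cv2.resize(d[125:300,330:460],(400,538),interpolation=cv2.INTER_CUBIC)
o=np.zeros((540,800,3),np.uint8);o[:a.shape[0],:400]=a[:,:400];o[:538,400:]=b
cv2.imwrite("pics/crop.png",o)
E
```

```text
(no output)
```

View pics/crop.png

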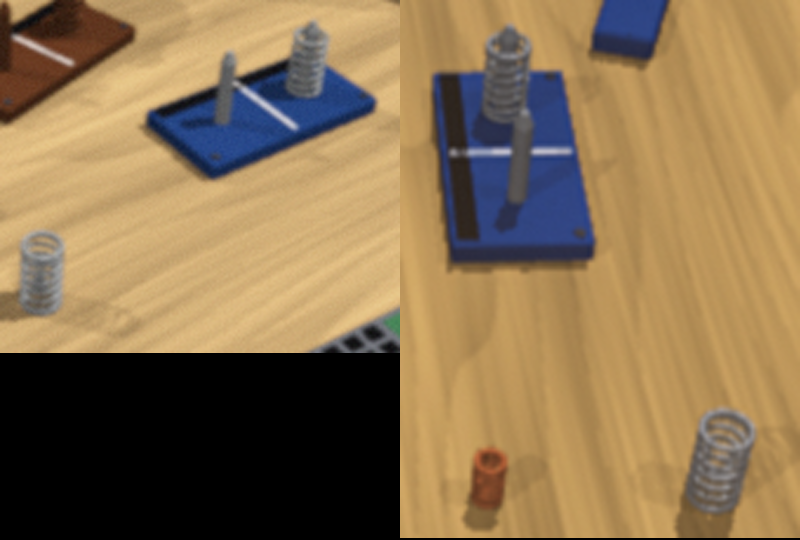

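```bash
python3 - <<'E'
from h import *
P={"rodtip .093":((412.3,238),(370.6,161.4),.093),"rodfoot .018":((409.4,266.5),(368,190),.018),"sprtop .06":((332.9,316.6),(435.6,263.1),.06),"sprbot 0":((332.9,344),(432,286.2),0),"cop top .036":((295,290),(359.2,272.9),.036),"fitted tip":((315+312/2.353,215+25/2.353),(330+109/3.077,125+30/3.077),.093)}
for k,(a,b,z) in P.items():
    print(k,*[np.round(v,4) for v in tri(ray("scene",*a),ray("side",*b))],onz("scene",*a,z).round(4),onz("side",*b,z).round(4))
o=env.get_obs();print(R.from_quat(o["tool_rot"]).as_matrix().round(3))
E
```

```text
rodtip .093 [0.5546 0.1716 0.0896] 0.0036 [0.5599 0.165  0.093 ] [0.5539 0.1702 0.093 ]
rodfoot .018 [0.5544 0.1726 0.0133] 0.0004 [0.5587 0.1681 0.018 ] [0.5532 0.1669 0.018 ]
sprtop .06 [ 0.6334 -0.092   0.0602] 0.0001 [ 0.6332 -0.0919  0.06  ] [ 0.6335 -0.0918  0.06  ]
sprbot 0 [ 0.6365 -0.0927 -0.0041] 0.0003 [ 0.6397 -0.095   0.    ] [ 0.6351 -0.0962  0.    ]
cop top .036 [ 0.4981 -0.0829  0.0312] 0.0068 [ 0.5058 -0.0901  0.036 ] [ 0.4973 -0.0825  0.036 ]
fitted tip [0.559  0.2721 0.0865] 0.0027 [0.5671 0.2614 0.093 ] [0.5574 0.2653 0.093 ]
[[-0.934  0.357 -0.   ]
 [ 0.357  0.934 -0.001]
 [ 0.    -0.001 -1.   ]]
```

Crop: it confirms the blue base with bare rod and fitted steel spring, the loose steel spring, and the copper one to leave alone. The bare rod is near (0.556, 0.168) and the spring near (0.634, -0.093). I'll move above the spring, turning the jaws to close along x.

```bash
python3 -m creep '[[[0.024,-0.04,0,0,0,-4],[0.024,-0.04,0,0,0,-4],[0.024,-0.04,0,0,0,-4],[0.024,-0.04,0,0,0,-4],[0.024,-0.04,0,0,0,-4]]]' 1
python3 -m creep '[[[0.024,-0.04,0,0,0,-4],[0.024,-0.04,0,0,0,-4],[0.024,-0.04,0,0,0,-4],[0.024,-0.04,0,0,0,-4],[0.024,-0.04,0,0,0,-4]]]'
python3 -m creep '[[[0.024,-0.04,0,0,0,-4],[0.024,-0.04,0,0,0,-4],[0.024,-0.04,0,0,0,-4],[0.024,-0.04,0,0,0,-4],[0.024,-0.04,0,0,0,-4]]]'
```

```text
t: 0.65
tool_pos: [0.3434, 0.3822, 0.2306]
tool_rot: [0.351, 0.937, -0.0, -0.0]
force: [1.0, -0.6, 0.2]
gripper_width: 0.0883
finger_force: 0.0
t: 1.15
tool_pos: [0.4635, 0.1821, 0.2307]
tool_rot: [0.508, 0.861, 0.0, 0.0]
force: [0.5, -0.6, -1.2]
gripper_width: 0.0881
finger_force: 0.0
t: 1.65
tool_pos: [0.5835, -0.018, 0.2305]
tool_rot: [0.65, 0.76, -0.0, -0.0]
force: [0.1, 1.5, 0.3]
gripper_width: 0.0878
finger_force: 0.0
```

```bash
python3 -m creep '[[[0.025,-0.037,0,0,0,-4.5],[0.025,-0.038,0,0,0,-4.5],[0,0,0,0,0,0],[0,0,0,0,0,0]]]'
python3 - <<'E'
from h import *
o=env.get_obs();c=env.camera_params("wrist");print(o["tool_pos"],R.from_quat(o["tool_rot"]).as_matrix().round(3)[:,1],c)
i=env.snapshot("wrist");cv2.imwrite("pics/w1.png",cv2.cvtColor(i,cv2.COLOR_RGB2BGR))
f=240/np.tan(np.radians(c["vfov"])/2)
for z in (0,.06):
  p=R.from_quat(c["rotation"]).inv().apply(np.array([.634,-.093,z])-c["origin"]);print(p[:2]/p[2]*f+[c["cx"],c["cy"]])
E
```

```text
t: 2.05
tool_pos: [0.6327, -0.0919, 0.2299]
tool_rot: [0.707, 0.707, -0.0, -0.001]
force: [-0.3, -0.8, 0.0]
gripper_width: 0.0878
finger_force: 0.0
[ 0.63265391 -0.09188398  0.22991203] [ 1.     0.    -0.001] {'vfov': 65.67394194794409, 'cx': 319.7312083601341, 'cy': 239.24032482281993, 'origin': array([ 0.63302169, -0.02264423,  0.38359753]), 'rotation': array([ 9.92006096e-01,  4.10699860e-04, -3.21505773e-04,  1.26188881e-01])}
[320.88905427 212.5472985 ]
[321.042309   224.74309285]
```

View pics/w1.png

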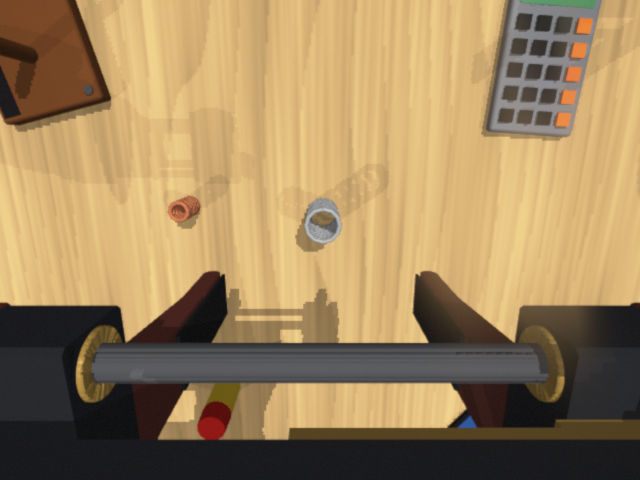

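The top of the steel spring is at (322,224), within 2 px of the prediction. Copper is at (184,209), clear to the left. I'll descend and grip.

```bash
python3 -m creep '[[[0.002,-0.001,-0.045,0,0,0],[0,0,-0.045,0,0,0],[0,0,-0.045,0,0,0],[0,0,-0.04,0,0,0],[0,0,-0.025,0,0,0]]]'
python3 -m creep '[[[0,0,0,0,0,0],[0,0,0,0,0,0],[0,0,0,0,0,0],[0,0,0,0,0,0],[0,0,0,0,0,0]]]' -1 20
python3 -m creep '[[[0,0,0,0,0,0],[0,0,0,0,0,0],[0,0,0,0,0,0]]]'
```

```text
t: 2.6
tool_pos: [0.6324, -0.0901, 0.0278]
tool_rot: [0.706, 0.709, -0.001, -0.002]
force: [-0.5, 0.6, 0.0]
gripper_width: 0.0875
finger_force: 0.0
t: 3.1
tool_pos: [0.6359, -0.0922, 0.0323]
tool_rot: [0.706, 0.708, 0.001, 0.001]
force: [-1.1, -0.2, -0.2]
gripper_width: 0.0516
finger_force: 0.0
t: 3.4
tool_pos: [0.6352, -0.0922, 0.031]
tool_rot: [0.707, 0.708, 0.0, 0.0]
force: [-0.9, 1.0, 2.6]
gripper_width: 0.0332
finger_force: 20.0
```

```bash
python3 -m creep '[[[0,0,0.03,0,0,0],[0,0,0.04,0,0,0],[0,0,0.04,0,0,0],[0,0,0.03,0,0,0]]]'
python3 -m creep '[[[-0.016,0.036,0,0,0,0],[-0.016,0.036,0,0,0,0],[-0.016,0.036,0,0,0,0],[-0.016,0.036,0,0,0,0],[-0.015,0.036,0,0,0,0]]]'
python3 -m creep '[[[0,0,0,0,0,0],[0,0,0,0,0,0],[0,0,0,0,0,0]]]'
python3 - <<'E'
from h import *
o=env.get_obs();c=env.camera_params("wrist");print(o["tool_pos"],c["origin"],c["rotation"])
i=env.snapshot("wrist");cv2.imwrite("pics/w2.png",cv2.cvtColor(i,cv2.COLOR_RGB2BGR))
cv2.imwrite("pics/s2.png",cv2.cvtColor(env.snapshot("side"),cv2.COLOR_RGB2BGR))
np.savez("c2.npz",**c)
E
```

```text
t: 3.8
tool_pos: [0.6354, -0.0923, 0.173]
tool_rot: [0.707, 0.708, 0.0, 0.001]
force: [0.8, -0.1, -0.4]
gripper_width: 0.0332
finger_force: 20.0
t: 4.3
tool_pos: [0.5549, 0.089, 0.1706]
tool_rot: [0.707, 0.708, -0.0, -0.0]
force: [0.1, 0.3, -0.8]
gripper_width: 0.0329
finger_force: 20.0
t: 4.6
tool_pos: [0.5564, 0.0872, 0.1707]
tool_rot: [0.707, 0.708, 0.0, 0.0]
force: [-0.5, -1.0, -0.5]
gripper_width: 0.0329
finger_force: 20.0
[0.55643101 0.08720954 0.17072317] [0.55646963 0.15653637 0.32434769] [9.91965778e-01 7.31995142e-04 5.41143146e-04 1.26503228e-01]
```

View pics/w2.png

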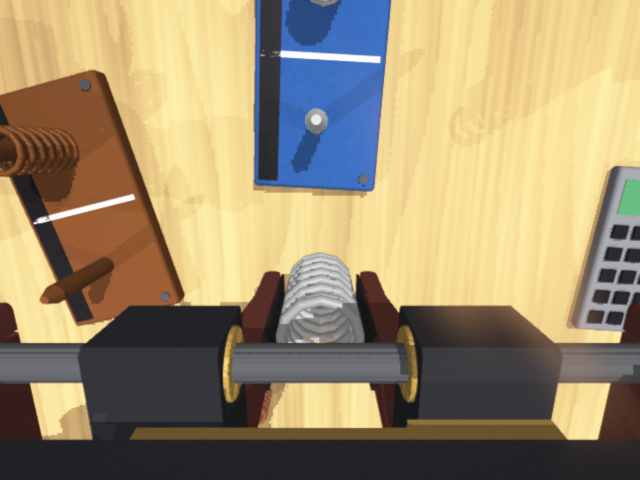

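```bash
python3 - <<'E'
from h import *
c=dict(np.load("c2.npz"))
i=cv2.imread("pics/w2.png").astype(int);w=i[100:135,300:335]; m=(w.min(2)>190);v,u=np.nonzero(m);print("tip px",u.mean()+300,v.mean()+100,m.sum())
g=(w.max(2)-w.min(2)<35);v2,u2=np.nonzero(g);print("rod px",u2.min()+300,u2.max()+300,v2.min()+100,v2.max()+100)
print("tip",onz("wrist",u.mean()+300,v.mean()+100,.093,c))
print("spring far edge bottom-17",onz("wrist",320,253,.14,c)-[0,.017,0])
for u in(288,352): print("bottom ring sides?",onz("wrist",u,275,.14,c))
print("top sides",onz("wrist",277,320,.2,c),onz("wrist",363,320,.2,c))
E
```

```text
tip px 315.73809523809524 118.91666666666667 84
rod px 305 326 109 134
tip [0.55428573 0.17025332 0.093     ]
spring far edge bottom-17 [0.55686002 0.08439052 0.14      ]
bottom ring sides? [0.54007619 0.08931713 0.14      ]
bottom ring sides? [0.57368924 0.08935966 0.14      ]
top sides [0.54104018 0.09373988 0.2       ] [0.57251985 0.09377579 0.2       ]
```

The rod tip is at (316,119), which puts the rod at about (0.5543, 0.1702). The spring is upright in the fingers, centred at column 320. I'll move (-0.0025, +0.084) over the rod, then check.

```bash
python3 -m creep '[[[-0.0025,0.03,0,0,0,0],[0,0.03,0,0,0,0],[0,0.024,-0.02,0,0,0],[0,0,-0.015,0,0,0],[0,0,0,0,0,0]]]'
python3 -m creep '[[[0,0,0,0,0,0],[0,0,0,0,0,0]]]'
python3 - <<'E'
from h import *
a=cv2.cvtColor(env.snapshot("scene"),cv2.COLOR_RGB2BGR);b=cv2.cvtColor(env.snapshot("side"),cv2.COLOR_RGB2BGR)
f=lambda x:cv2.resize(x,(400,500),interpolation=cv2.INTER_CUBIC)
cv2.imwrite("pics/c3.png",np.hstack([f(a[190:290,372:452]),f(b[115:215,330:410])]))
E
```

```text
t: 5.2
tool_pos: [0.5521, 0.1708, 0.1333]
tool_rot: [0.706, 0.708, -0.002, -0.001]
force: [0.4, -0.9, -0.5]
gripper_width: 0.0329
finger_force: 20.0
t: 5.4
tool_pos: [0.554, 0.1708, 0.1362]
tool_rot: [0.707, 0.707, 0.0, 0.0]
force: [0.7, 0.3, -0.2]
gripper_width: 0.033
finger_force: 20.0
```

View pics/c3.png

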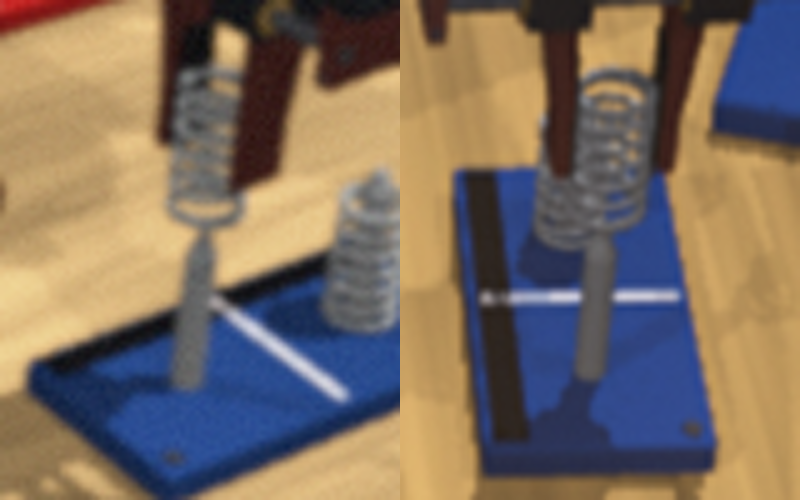

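```bash
python3 - <<'E'
from h import *
t=tri(ray("scene",413,236),ray("side",370,162.2));s=tri(ray("scene",413.2,232.6),ray("side",372.4,157.6));print(t,s,s[0]-t[0])
print(onz("scene",413.2,232.6,.105)-onz("scene",413,236,.093),onz("side",372.4,157.6,.105)-onz("side",370,162.2,.093))
E
```

```text
(array([0.55318699, 0.17288759, 0.09029439]), np.float64(0.0022328670927559144)) (array([0.55678378, 0.16910247, 0.10328139]), np.float64(0.0002826888567665822)) [ 0.00359679 -0.00378512  0.012987  ]
[ 0.00368934 -0.00459022  0.012     ] [ 0.00404524 -0.00052442  0.012     ]
```

The spring's bottom ring is at (206,213) in the left half and (612,213) in the right. That is about 3.5 mm in +x and 3 mm in -y from the rod tip. I'll correct and lower gently.

```bash
python3 -m creep '[[[-0.003,0.003,0,0,0,0],[0,0,-0.01,0,0,0],[0,0,-0.01,0,0,0],[0,0,-0.01,0,0,0],[0,0,0,0,0,0]]]'
python3 -m creep '[[[0,0,0,0,0,0],[0,0,0,0,0,0]]]'
```

```text
t: 6.0
tool_pos: [0.5492, 0.1746, 0.1036]
tool_rot: [0.706, 0.708, -0.001, -0.001]
force: [-0.1, -0.8, -0.8]
gripper_width: 0.0328
finger_force: 20.0
t: 6.2
tool_pos: [0.5506, 0.1749, 0.1057]
tool_rot: [0.707, 0.708, 0.0, 0.0]
force: [0.8, -0.2, -0.6]
gripper_width: 0.0336
finger_force: 20.0
```

```bash
python3 -m creep '[[[0,0,-0.01,0,0,0],[0,0,-0.01,0,0,0],[0,0,-0.01,0,0,0],[0,0,0,0,0,0],[0,0,0,0,0,0]]]'
python3 - <<'E'
from h import *
a=cv2.cvtColor(env.snapshot("scene"),cv2.COLOR_RGB2BGR);b=cv2.cvtColor(env.snapshot("side"),cv2.COLOR_RGB2BGR)
f=lambda x:cv2.resize(x,(400,500),interpolation=cv2.INTER_CUBIC)
cv2.imwrite("pics/c4.png",np.hstack([f(a[190:290,372:452]),f(b[115:215,330:410])]))
E
```

```text
t: 6.7
tool_pos: [0.5502, 0.1748, 0.0751]
tool_rot: [0.707, 0.708, -0.0, -0.0]
force: [1.0, -0.8, -1.1]
gripper_width: 0.0333
finger_force: 20.0
```

View pics/c4.png

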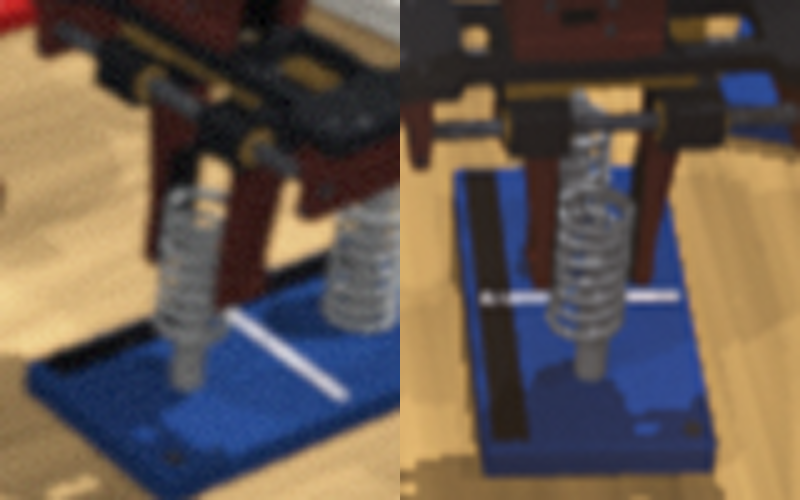

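The spring is threaded: the rod emerges at (190,365) and (592,365) nearly centred under the spring. I'll guide it down to the base.

```bash
python3 -m creep '[[[0.001,0,-0.008,0,0,0],[0,0,-0.008,0,0,0],[0,0,-0.004,0,0,0],[0,0,0,0,0,0],[0,0,0,0,0,0]]]'
python3 -m creep '[[[0,0,-0.002,0,0,0],[0,0,0,0,0,0],[0,0,0,0,0,0]]]'
python3 -m creep '[[[0,0,-0.002,0,0,0],[0,0,0,0,0,0],[0,0,0,0,0,0]]]'
```

```text
t: 7.3
tool_pos: [0.5513, 0.1748, 0.0554]
tool_rot: [0.706, 0.708, -0.0, -0.0]
force: [0.2, -0.5, -0.5]
gripper_width: 0.033
finger_force: 20.0
t: 7.6
tool_pos: [0.5515, 0.1749, 0.0538]
tool_rot: [0.707, 0.708, 0.0, 0.0]
force: [0.3, 0.3, -0.4]
gripper_width: 0.0327
finger_force: 20.0
t: 7.9
tool_pos: [0.5514, 0.1749, 0.0516]
tool_rot: [0.706, 0.708, -0.0, -0.0]
force: [-0.1, -0.1, -1.1]
gripper_width: 0.0332
finger_force: 20.0
```

```bash
python3 -m creep '[[[0,0,-0.001,0,0,0],[0,0,0,0,0,0],[0,0,0,0,0,0]]]'
python3 -m creep '[[[0,0,-0.001,0,0,0],[0,0,0,0,0,0],[0,0,0,0,0,0]]]'
python3 -m creep '[[[0,0,-0.001,0,0,0],[0,0,0,0,0,0],[0,0,0,0,0,0]]]'
```

```text
t: 8.2
tool_pos: [0.5514, 0.1749, 0.0506]
tool_rot: [0.706, 0.708, -0.0, -0.0]
force: [-0.1, 1.0, -1.0]
gripper_width: 0.033
finger_force: 20.0
t: 8.5
tool_pos: [0.5514, 0.1748, 0.0496]
tool_rot: [0.707, 0.708, -0.0, -0.0]
force: [-0.6, -0.5, 0.4]
gripper_width: 0.0334
finger_force: 20.0
t: 8.8
tool_pos: [0.5516, 0.1749, 0.049]
tool_rot: [0.706, 0.708, 0.0, 0.0]
force: [-1.4, -0.5, 3.3]
gripper_width: 0.0329
finger_force: 20.0
```

Contact with the base at 3 N, at the expected height. Releasing, then straight up.

```bash
python3 -m creep '[[[0,0,0,0,0,0],[0,0,0,0,0,0],[0,0,0,0,0,0],[0,0,0,0,0,0],[0,0,0,0,0,0]]]' 0.5
python3 -m creep '[[[0,0,0.02,0,0,0],[0,0,0.03,0,0,0],[0,0,0.04,0,0,0],[0,0,0.04,0,0,0],[0,0,0.03,0,0,0]]]'
python3 -m creep '[[[0,-0.04,0,0,0,0],[0,-0.04,0,0,0,0],[0,-0.04,0,0,0,0],[0,-0.03,0,0,0,0],[0,0,0,0,0,0]]]'
python3 - <<'E'
from h import *
a=cv2.cvtColor(env.snapshot("scene"),cv2.COLOR_RGB2BGR);b=cv2.cvtColor(env.snapshot("side"),cv2.COLOR_RGB2BGR)
f=lambda x:cv2.resize(x,(400,500),interpolation=cv2.INTER_CUBIC)
cv2.imwrite("pics/c5.png",np.hstack([f(a[210:335,280:480][:,:]),f(b[130:300,330:460])]))
E
```

```text
t: 9.3
tool_pos: [0.5514, 0.1749, 0.0486]
tool_rot: [0.707, 0.708, -0.0, -0.0]
force: [0.2, -0.6, 0.3]
gripper_width: 0.0657
finger_force: 0.0
t: 9.8
tool_pos: [0.5519, 0.175, 0.2112]
tool_rot: [0.707, 0.708, 0.001, 0.0]
force: [0.5, 0.3, -0.3]
gripper_width: 0.0655
finger_force: 0.0
t: 10.3
tool_pos: [0.5512, 0.0219, 0.2087]
tool_rot: [0.708, 0.706, -0.0, 0.0]
force: [0.6, 0.7, -0.2]
gripper_width: 0.066
finger_force: 0.0
```

View pics/c5.png

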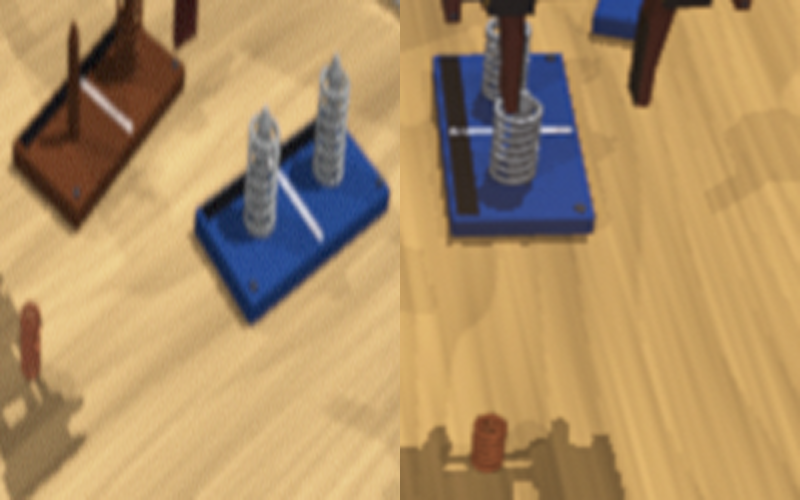

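Both rods now carry a spring of equal height: ours stands upright at (262,180) and (516,140). The copper spring is untouched at (30,340) and (490,445), and the gripper is clear.

```bash
python3 -m creep '[[[0,0,0,0,0,0],[0,0,0,0,0,0],[0,0,0,0,0,0]]]' && python3 -c "
from cell import env
print(env.finish_job())"
```

```text
t: 10.7
tool_pos: [0.5514, 0.0259, 0.2086]
tool_rot: [0.706, 0.708, -0.0, -0.0]
force: [0.5, 0.2, -0.1]
gripper_width: 0.066
finger_force: 0.0
the job is handed in; nothing more can be done
None
```

The steel spring is threaded over the bare rod, standing on the blue punch's base and released; the copper spring is untouched, the arm is clear, and the job was handed in at about 10.7 s (no verdict was returned).

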